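Nudge a brass blank into the holding block and swing the keeper over it

ROBOT

A 6-joint arm with a two-finger parallel gripper is mounted at the origin on the work surface. World frame = base frame: x ahead of the robot, y to its left, z up, the work surface at z = 0. Lengths are in m, angles in rad, forces in N, time in s.
With the tool pointing down it reaches from about 0.3 to 0.775 m from the base axis. Payload 14.6 kg.
Tool frame: the origin (TCP) lies at the very end of the fingers, on their centre line; the grasp point (between the pads) lies 19 mm behind it; x points along the fingers, y is the direction in which the jaws open and shut, and the axes are right-handed (so a half turn about x gives the same grasp; the last joint's range is limited). The gripper opens to 94 mm and grips with 3 to 60 N. Pads are 16 mm wide; open, the fingers measure 119 mm over their backs; the gripper's body (75 mm by 177 mm) begins 78 mm behind the grasp point.
Start: joints at [-1.374, 0.3, 1.521, -0, 1.321, -0.067], TCP at [0.143, -0.531, 0.205] pointing down, gripper open.
Joint ranges: [-3.03, 3.03], [-0.79, 2.21], [0.23, 2.52], [-1.04, 4.18], [0, 3.07], [-2.55, 2.55]. Speed limits (rad/s): [2.22, 2.22, 2.57, 3.14, 3.14, 3.14].

INTERFACE

Orientations are given as [roll, pitch, yaw] about the fixed x, y, z axes, in that order (R = Rz(yaw) Ry(pitch) Rx(roll)).
In Python, from station import ctrl, viewer, hand_in gives the robot as it stands. The module is installed in compiled form; this text tells all that it offers.
- The arm moves only by the tool play_rows, never from a script. Its argument "deltas" is a list that holds one entry, the list of rows, each a list of 7 numbers: the shift along the tool's x, y, z in mm, then the turn, a rotation vector about the tool's x, y, z in rad, then the finger opening in mm, from 0 to 94. In form: [[[dx, dy, dz, ax, ay, az, gripper], ...]]. A call has 1 to 10 rows; each row shifts and turns the commanded pose from where the row before left it, along the tool's axes as they then stand; what a row does not reach is not made up. A row lasts 1/10 s, in which the tool goes at most 50 mm and 8.59 degrees, less where a joint would pass 70% of its speed; a pose out of reach is approached as far as the arm can. A call with a gripper value outside its range is refused whole. The fingers move at their own pace and stop on an object; "grip_force" is the grip in N (left out, the last holds). Time passes only in rows, so rows that do not move let the fingers close. It gives the time, the measured TCP pose, the force and the opening at its end, in the units of the state.
- ctrl.get_obs(): the state, without advancing time (a new reading comes with each control period).
- viewer.camera(name): name is "side" or "top"; returns a dict with "img" (480x640x3 uint8, red, green, blue), "fx", "fy", "cx", "cy" (pixels), "distortion" ([k1, k2, p1, p2, k3] as OpenCV has them; the pictures are not rectified), "rvec" (rotation vector, rad) and "tvec" (3), from world to camera coordinates, as OpenCV has them. Camera axes: x right, y down, z forward; pixel columns grow to the right and rows downward; lengths in m; the calibration is good to about 2 mm. A picture is of the moment at which its call begins. There is no depth.
- hand_in(): hands the job in, once; it reports no verdict.
The state is a dict: "time_s": time; "qpos": joint angles; "joint_vel": joint speeds; "tau": joint torques, N m; "ee_pos": TCP position; "eef_rot": TCP orientation; "force": force on the tool from outside, world axes, zero at the start; "moment": the same for the moment, N m; "grip_width": finger opening in m.
Only numpy, scipy, OpenCV 4.12 (cv2) and the standard library are available. Lean on these libraries where they do the work, as an engineer would, in place of code of your own. Each camera call takes 0.05 s, during which the arm holds its last target.

TASK

On the jeweller's holding block, gently push the loose brass disc with the fingertips across the block's top until it drops into the round recess and lies flat in it; never pick the disc up or squeeze it. Then push the steel keeper arm by its upright pin, swinging it round over the disc as far as it goes, and leave everything else where it is.

Things in the scene. Friction and masses are not known exactly. Their poses are not given: they have to be found in the camera images.
- block: Cream soldering/holding block, fixed to the bench, 220 (x) x 150 (y) x 40 (z) mm. Origin: centre of its underside, z up. Its flat top is 40 mm above its origin. The recess centre is at x +50, y -12 mm and the keeper's pivot at x +50, y +55 mm in the block's own axes. It stands at a different place and yaw (up to 0.5 rad either way) each time.
- recess (a point): Centre of the mouth of the round flat-bottomed recess in the block's top, level with the top; 52 mm diameter, 8 mm deep, with a dark steel floor. Axes parallel to the block's.
- disc: Loose thick brass disc, 46 mm diameter, 10 mm thick, about 0.1 to 0.19 kg. Origin: centre of its underside, z up along its axis. It starts lying flat on the block's top, in the half without the recess, its centre 90 to 135 mm from the recess centre. Lying flat in the recess it stands 2 mm above the block's top.
- keeper (a joint): Swing angle (rad) of the flat steel keeper arm about its upright pivot, 0 to 1.57 (stop). In the block's axes the arm points along (cos q, -sin q): at 0 along +x, clear of the recess; at 1.57 along -y, across the recess. Growing values turn it clockwise seen from above. Starts at 0 to 0.4. Light friction (about 1 N at the pin), no spring; stays where it is left.
- keeper_pin (a point): Centre of the top of the upright round steel pin on the keeper arm: 10 mm diameter, 50 mm from the pivot axis, its top 37.5 mm above the block's top; 20 mm or more of it stands free above the arm.
- keeper_pivot (a point): The keeper's pivot axis, at the height of the arm's underside, 5.5 mm above the block's top. The round boss is 24 mm in diameter, its cap 17 mm above the block's top. The arm is 14 mm wide, reaches 76 mm from the axis, and its top is 11.5 mm above the block's top; it passes over the disc only when that lies flat in the recess.
- ring: Bystander: dark steel finger ring, 24 mm outside diameter, 7 mm high, lying loose on the block's top in the corner near the recess (about x +92, y -58 mm in the block's axes). Origin: centre of its underside. Leave alone.
- bowl: Bystander: loose steel bowl, 130 mm across the rim, 50 mm high, on the bench on the block's +y side. Origin: centre of its underside. Leave alone.
- jar: Bystander: loose white jar with a black cap, 52 mm diameter, 60 mm high, on the bench on the block's -y side. Origin: centre of its underside. Leave alone.
- tweezers: Bystander: loose steel tweezers, about 140 mm long, 8 mm high, lying on the bench on the block's -y side. Origin: middle, on the bench. Leave alone.

How it is judged:
By the outcome, as a careful person would: the job done as asked, in the order asked, and still so for the second after the job is handed in, with the robot touching nothing.
It also fails if it takes over 48 s, if anything falls off the work surface, if the arm or the gripper's body presses on something with over 40 N, if the wrist force passes 120 N, or if a joint passes its speed limit or range.

## Working session

There is one attempt and no reset: what is moved stays moved. The work goes in short steps, Python scripts to look and compute and a tool call to move; the robot and the scene stay as the last step left them, time stands still between calls to the robot, and variables do not carry over. Pictures are saved under pics/ and viewed, and the job is handed in when it is done.

Besides the shell and the picture viewer there is one more tool, called by a JSON object that holds its "method" and its "body". play_rows: Moves the arm, as the interface text tells. Its arguments: {"type":"object","properties":{"deltas":{"type":"array","items":{"type":"array","items":{"type":"array","items":{"type":"number"}}}},"grip_force":{"type":"number"}},"required":["deltas"]}

```bash
mkdir -p pics; python3 - <<'E'
from station import ctrl, viewer
import cv2
o=ctrl.get_obs(); print(o)
for n in("top","side"):
    c=viewer.camera(n); cv2.imwrite(f"pics/{n}0.png",c["img"][:,:,::-1]); print({k:v for k,v in c.items() if k!="img"})
E
```

```text
{'time_s': 0.0, 'qpos': array([-1.37357806e+00,  3.00458608e-01,  1.52157417e+00, -1.05913749e-05,
        1.32073444e+00, -6.65861007e-02]), 'joint_vel': array([ 0.00120264,  0.00071957,  0.0010801 , -0.00114118, -0.00065597,
       -0.00137621]), 'tau': array([-5.47925611e-04, -5.31816208e+01, -3.52740633e+01,  7.08180713e-02,
        2.44169187e-02, -1.19804149e-04]), 'ee_pos': array([ 0.14336428, -0.53070732,  0.20489612]), 'eef_rot': array([-1.62864844,  1.56962172,  1.7767512 ]), 'force': array([-0.38400277,  0.19207689,  0.3735277 ]), 'moment': array([-0.0019793 ,  0.03938297,  0.02962019]), 'grip_width': 0.09387579305937997}
{'fx': 547.2175785198076, 'fy': 547.2175785198076, 'cx': 314.21876260638055, 'cy': 236.18619999273741, 'distortion': array([-0.12416529,  0.        ,  0.        ,  0.        ,  0.        ]), 'rvec': array([ 2.17642991, -2.15047353,  0.09442091]), 'tvec': array([0.04100494, 0.57691727, 0.86338081])}
{'fx': 565.4427407914596, 'fy': 565.4427407914596, 'cx': 313.05198417260874, 'cy': 242.6106754739928, 'distortion': array([0.0385048, 0.       , 0.       , 0.       , 0.       ]), 'rvec': array([ 2.34410279, -0.48361794,  0.17486702]), 'tvec': array([-0.52461792,  0.23629071,  0.79226505])}
```

View pics/top0.png

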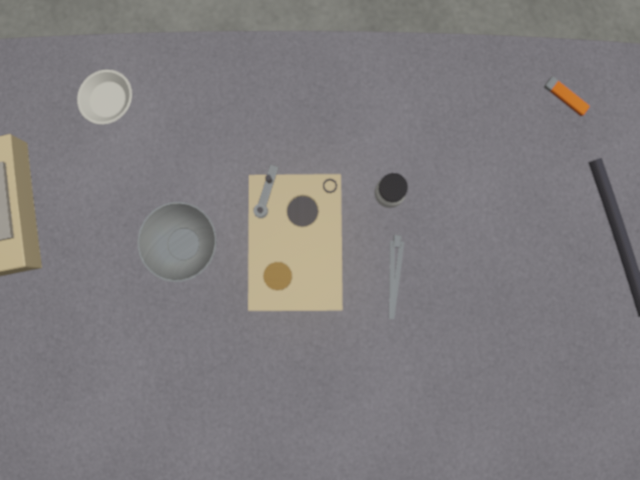

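View pics/side0.png

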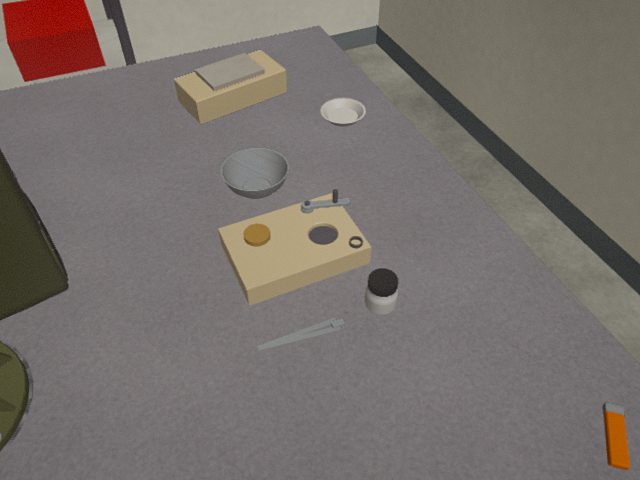

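The top view shows the block at about (249-342, 174-310), the disc at (278,276), the recess at (303,211), the pivot at (261,211), the pin at (269,180) and the ring at (330,186). The side view agrees. Next I'll measure these properly.

```bash
cat >h.py <<'E'
import numpy as np,cv2
from station import ctrl, viewer
def cast(c,px,z):
    K=np.array([[c["fx"],0,c["cx"]],[0,c["fy"],c["cy"]],[0,0,1]])
    u=cv2.undistortPoints(np.array(px,float).reshape(-1,1,2),K,c["distortion"]).reshape(-1,2)
    R=cv2.Rodrigues(c["rvec"])[0]; C=-R.T@c["tvec"]
    d=np.c_[u,np.ones(len(u))]@R
    return C+d*((z-C[2])/d[:,2])[:,None]
def blobs(m,amin=60):
    cs,_=cv2.findContours(m.astype(np.uint8)*255,cv2.RETR_EXTERNAL,cv2.CHAIN_APPROX_NONE)
    return sorted([x for x in cs if cv2.contourArea(x)>amin],key=cv2.contourArea,reverse=True)
def disc(c,zt):
    h=cv2.cvtColor(c["img"],cv2.COLOR_RGB2HSV)
    m=cv2.inRange(h,(12,140,80),(28,255,255))
    out=[]
    for b in blobs(m)[:4]:
        p=cast(c,b.reshape(-1,2),zt); (x,y),r=cv2.minEnclosingCircle(p[:,:2].astype(np.float32)*1000)
        mm=cv2.moments(p[:,:2].astype(np.float32)*1000)
        out.append((cv2.boundingRect(b),mm["m10"]/mm["m00"],mm["m01"]/mm["m00"],r))
    return out
E
python3 - <<'E'
from h import *
for n in("top","side"):
    c=viewer.camera(n); im=c["img"]; h=cv2.cvtColor(im,cv2.COLOR_RGB2HSV)
    for p in([(300,250),(278,276),(303,211),(450,300)] if n=="top" else [(280,250),(257,234),(322,235)]): print(p,h[p[1],p[0]])
    print(n,"disc",disc(c,.05))
    m=cv2.inRange(h,(12,50,120),(30,255,255))
    for b in blobs(m,1000)[:3]: 
        r=cv2.boundingRect(b); print(r,cv2.contourArea(b))
        if n=="top" and 200<r[0]<300:
            hull=cv2.convexHull(b); p=cast(c,hull.reshape(-1,2),.04)[:,:2]*1000
            print(cv2.minAreaRect(p.astype(np.float32)))
    v=im.max(2); 
    m=(v<90)&(h[:,:,1]<120)
    for b in blobs(m,30):
        r=cv2.boundingRect(b)
        if 240<r[0]<360 and 150<r[1]<260:
            p=cast(c,b.reshape(-1,2),.04)[:,:2]*1000
            print("dark",r,p.mean(0),cv2.minEnclosingCircle(p.astype(np.float32)))
    cv2.imwrite(f"pics/{n}z.png",cv2.resize(im[150:330,200:440,::-1],None,fx=3.3,fy=3.3,interpolation=cv2.INTER_CUBIC))
E
```

```text
(300, 250) [ 21  59 191]
(278, 276) [ 19 128 157]
(303, 211) [ 0 11 94]
(450, 300) [135  12 128]
top disc [((552, 82, 37, 33), 813.9485807241163, -381.82790459767693, 34.133766174316406)]
(249, 175, 93, 135) 11696.5
((566.9722900390625, 79.09786987304688), (218.73056030273438, 148.85609436035156), 1.2388451099395752)
(0, 135, 41, 137) 3516.0
(280, 250) [ 21  78 180]
(257, 234) [ 20 162 153]
(322, 235) [158  12  87]
side disc [((604, 411, 26, 58), 800.7689793105362, -409.59828773624866, 36.78770446777344), ((244, 224, 26, 22), 510.05688909922554, 100.05208558285507, 25.224258422851562)]
(218, 203, 153, 102) 9633.0
(174, 50, 113, 74) 3268.0
dark (309, 227, 28, 17) [615.04104655  62.91071898] ((615.8258666992188, 64.9310531616211), 23.500669479370117)
dark (333, 189, 5, 14) [675.34191173 144.82503366] ((674.908935546875, 145.87355041503906), 17.7744140625)
```

View pics/topz.png

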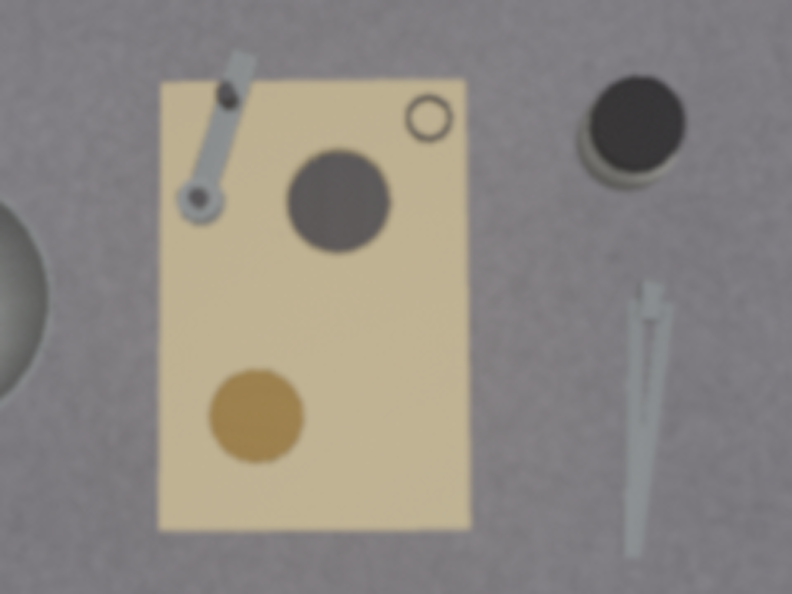

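View pics/sidez.png

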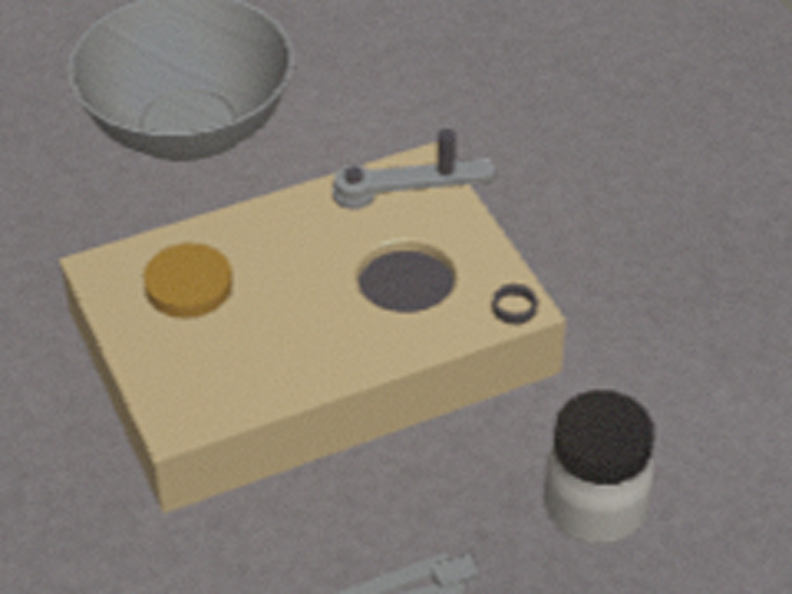

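```bash
python3 - <<'E'
from h import *
c=viewer.camera("top"); im=c["img"]; h=cv2.cvtColor(im,cv2.COLOR_RGB2HSV)
def show(name,m,zs,lo,hi,amin=30):
    m=m.copy(); k=np.zeros_like(m); k[lo[1]:hi[1],lo[0]:hi[0]]=1
    for b in blobs((m>0)&(k>0),amin)[:2]:
        for z in zs:
            p=(cast(c,b.reshape(-1,2),z)[:,:2]*1000).astype(np.float32)
            print(name,cv2.boundingRect(b),z,cv2.fitEllipse(p))
show("disc",h[:,:,1]>95,[.05],(255,250),(310,305))
show("recess",h[:,:,1]<40,[.04,.032],(280,185),(325,240))
show("ring",h[:,:,1]<45,[.047],(318,176),(340,198))
show("boss",h[:,:,1]<35,[.057],(251,203),(272,218))
show("pin",im.max(2)<95,[.0775],(255,165),(285,195),5)
show("jarcap",im.max(2)<70,[.06],(365,165),(420,215))
m=cv2.inRange(h,(12,45,120),(30,255,255))
for b in blobs(m,5000)[:1]:
    p=(cast(c,cv2.convexHull(b).reshape(-1,2),.04)[:,:2]*1000).astype(np.float32); print(cv2.minAreaRect(p))
    t=1.24*np.pi/180
    for d in([50,-12],[50,55],[92,-58]): print(d,cv2.minAreaRect(p)[0]+np.array([[np.cos(t),-np.sin(t)],[np.sin(t),np.cos(t)]])@d)
s=viewer.camera("side")
# side pin top pixel approx
for q in ([(335.3,190.5)]): print("pin side",cast(s,[q],.0775)*1000)
for q in ([(269,178)],[(269,180)]): print("pin top",cast(c,q,.0775)*1000)
E
```

```text
disc (264, 262, 28, 28) 0.05 ((510.87359619140625, 105.55033874511719), (42.66482925415039, 42.819366455078125), 153.4368438720703)
recess (288, 196, 30, 30) 0.04 ((616.5249633789062, 67.89990997314453), (46.662479400634766, 47.01556396484375), 29.617040634155273)
recess (288, 196, 30, 30) 0.032 ((617.7071533203125, 68.1952133178711), (47.08794021606445, 47.444244384765625), 29.61873435974121)
boss (253, 203, 15, 15) 0.057 ((614.810302734375, 133.71778869628906), (21.60084342956543, 24.280656814575195), 65.54252624511719)
pin (267, 176, 5, 7) 0.0775 ((660.0006103515625, 119.61941528320312), (5.9370245933532715, 10.74746036529541), 111.59273529052734)
jarcap (379, 174, 28, 28) 0.06 ((652.9924926757812, -76.21540832519531), (41.655487060546875, 44.745670318603516), 57.61223220825195)
((566.732177734375, 79.45967864990234), (220.30899047851562, 149.9252471923828), 0.8429841995239258)
[50, -12] [616.98015342  68.54450848]
[50, 55] [615.53024707 135.52881838]
[92, -58] [659.96577592  23.46417732]
pin side [[663.87437204 119.19535846  77.5       ]]
pin top [[662.22751888 119.16549144  77.5       ]]
pin top [[659.04102953 119.09188303  77.5       ]]
```

```bash
cat >>h.py <<'E'
from scipy.spatial.transform import Rotation as Ro
def axes():
    o=ctrl.get_obs(); R=Ro.from_euler("xyz",o["eef_rot"]).as_matrix(); return o,R
def goal(pos_mm,zdir_deg):
    """delta in tool frame to pos, tool x down, tool z horizontal along zdir"""
    o,R=axes(); a=np.deg2rad(zdir_deg); x=np.array([0,0,-1.]); z=np.array([np.cos(a),np.sin(a),0]); y=np.cross(z,x)
    T=np.c_[x,y,z]
    print("now",np.round(o["ee_pos"]*1000,1),"zdir",np.rad2deg(np.arctan2(R[1,2],R[0,2])).round(2),"F",o["force"].round(2),"q6",o["qpos"][5].round(3),"t",o["time_s"],"w",o["grip_width"])
    print("shift (current tool axes)",np.round(R.T@(np.array(pos_mm)-o["ee_pos"]*1000),1),"rotvec",Ro.from_matrix(R.T@T).as_rotvec().round(4))
E
python3 - <<'E'
from h import *
o,R=axes(); print(R.round(3))
goal([477,117.5,205],-19.4);goal([477,117.5,205],160.6)
E
```

```text
[[-0.     0.261 -0.965]
 [ 0.    -0.965 -0.261]
 [-1.    -0.    -0.   ]]
now [ 143.4 -530.9  205.3] zdir -164.89 F [ 0.21 -0.97 -0.39] q6 -0.067 t 0.3 w 0.09425069837703372
shift (current tool axes) [ 5.000e-01 -5.390e+02 -4.911e+02] rotvec [-2.5392e+00 -6.0000e-04  2.0000e-04]
now [ 143.4 -530.9  205.3] zdir -164.89 F [ 0.21 -0.97 -0.39] q6 -0.067 t 0.3 w 0.09425069837703372
shift (current tool axes) [ 5.000e-01 -5.390e+02 -4.911e+02] rotvec [6.024e-01 1.000e-04 4.000e-04]
```

{"method": "play_rows", "body": {"deltas": [[[0,-30,-27,0,0,0,30],[0,-30,-27,0,0,0,30],[0,-30,-27,0,0,0,30],[0,-30,-27,0,0,0,30],[0,-30,-27,0,0,0,30],[0,-30,-27,0,0,0,30],[0,-30,-27,0,0,0,30],[0,-30,-27,0,0,0,30],[0,-30,-27,0,0,0,30]]]}}

```text
time_s: 1.2
ee_pos: [0.308, -0.2055, 0.2056]
eef_rot: [2.215, 1.57, -0.663]
force: [1.1, -0.3, 0.2]
grip_width: 0.0304
```

{"method": "play_rows", "body": {"deltas": [[[0,-30,-27,0,0,0,30],[0,-30,-27,0,0,0,30],[0,-30,-27,0,0,0,30],[0,-30,-27,0,0,0,30],[0,-30,-27,0,0,0,30],[0,-30,-27,0,0,0,30],[0,-30,-27,0,0,0,30],[0,-30,-27,0,0,0,30],[0,0,0,-0.14,0,0,30],[0,0,0,-0.14,0,0,30]]]}}

```text
time_s: 2.2
ee_pos: [0.4536, 0.0821, 0.2051]
eef_rot: [-0.446, 1.57, -3.037]
force: [0.3, -0.7, -0.7]
grip_width: 0.0299
```

{"method": "play_rows", "body": {"deltas": [[[0,0,0,-0.14,0,0,30],[0,0,0,-0.14,0,0,30],[0,0,0,-0.14,0,0,30],[0,0,0,-0.14,0,0,30],[0,0,0,-0.14,0,0,30],[0,0,0,-0.14,0,0,30],[0,0,0,-0.14,0,0,30],[0,0,0,-0.14,0,0,30],[0,0,0,-0.14,0,0,30],[0,0,0,-0.14,0,0,30]]]}}

```text
time_s: 3.2
ee_pos: [0.4535, 0.0811, 0.2054]
eef_rot: [-0.381, 1.571, -1.573]
force: [-0.3, -0.3, 0.3]
grip_width: 0.0299
```

```bash
python3 - <<'E'
from h import *
goal([477,117.5,75],-19.4)
E
```

```text
now [453.5  81.1 205.4] zdir -68.3 F [-0.33 -0.26  0.31] q6 -0.281 t 3.2 w 0.029936325839948513
shift (current tool axes) [130.4  35.3 -25.2] rotvec [-0.8535  0.      0.    ]
```

{"method": "play_rows", "body": {"deltas": [[[0,17.6,-12.6,0,0,0,30],[0,17.6,-12.6,0,0,0,30],[21.7,0,0,-0.1422,0,0,30],[21.7,0,0,-0.1422,0,0,30],[21.7,0,0,-0.1422,0,0,30],[21.7,0,0,-0.1422,0,0,30],[21.7,0,0,-0.1422,0,0,30],[21.7,0,0,-0.1422,0,0,30],[0,0,0,0,0,0,30]]]}}

```text
time_s: 4.1
ee_pos: [0.4758, 0.1171, 0.073]
eef_rot: [-2.631, 1.566, -2.974]
force: [0.4, 0.4, -0.2]
grip_width: 0.0298
```

```bash
python3 - <<'E'
from h import *
goal([477,117.5,43.5],-19.4)
for n in("top","side"):
    c=viewer.camera(n); cv2.imwrite(f"pics/{n}1.png",cv2.resize(c["img"][150:330,200:440,::-1],None,fx=3.3,fy=3.3,interpolation=cv2.INTER_CUBIC))
E
```

```text
now [475.8 117.1  73. ] zdir -19.61 F [ 0.38  0.44 -0.17] q6 -1.062 t 4.1 w 0.02976836490276531
shift (current tool axes) [29.5  0.8  1.2] rotvec [-0.0036 -0.0038  0.0021]
```

View pics/side1.png

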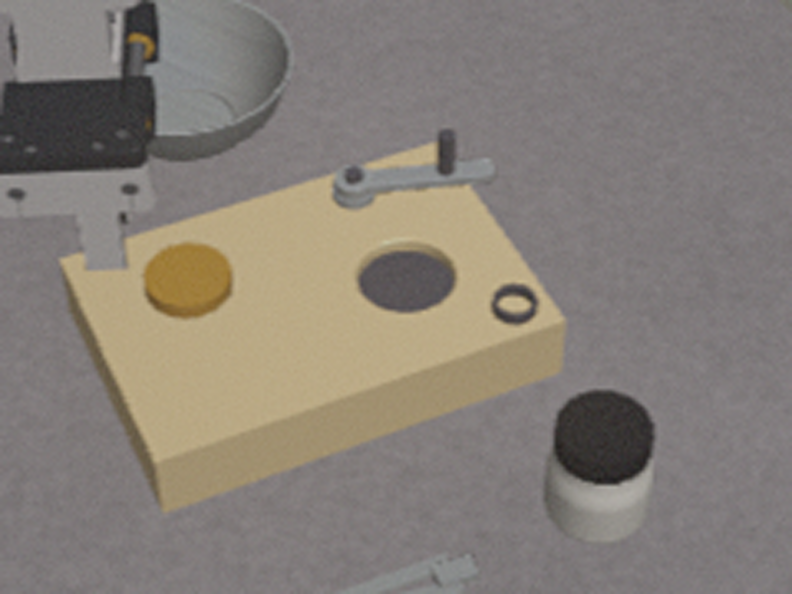

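View pics/top1.png

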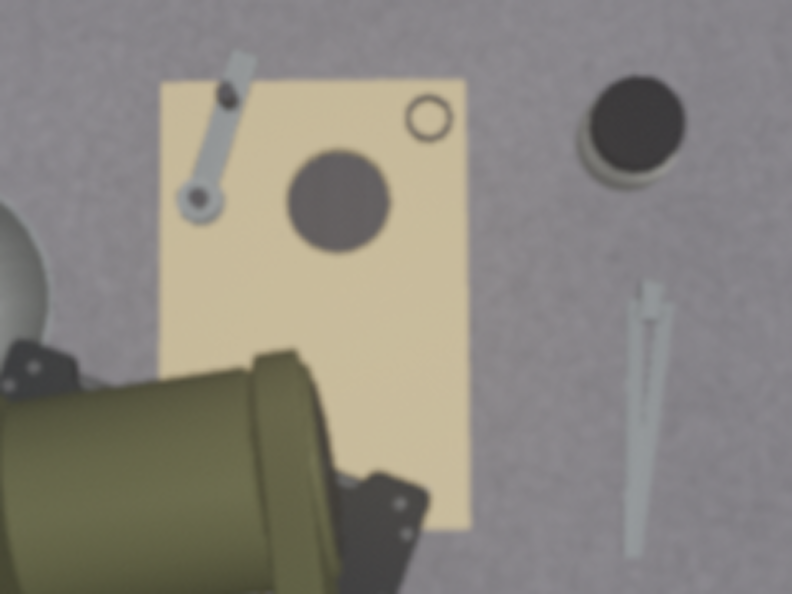

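The tips hang behind the disc: in the side view the near fingertip is at zoom (104,268) and the disc at (188,280). It's clear to descend.

{"method": "play_rows", "body": {"deltas": [[[10,0.8,1.2,-0.0036,-0.0038,0.0021,30],[10,0,0,0,0,0,30],[6,0,0,0,0,0,30],[3.2,0,0,0,0,0,30],[0,0,0,0,0,0,30]]]}}

```text
time_s: 4.7
ee_pos: [0.4784, 0.1177, 0.0456]
eef_rot: [0.504, 1.567, 0.163]
force: [0.4, 0.1, 0.8]
grip_width: 0.0299
```

```bash
python3 - <<'E'
from h import *
goal([593,76.6,43.5],-19.4)
for n in("side",):
    c=viewer.camera(n); cv2.imwrite(f"pics/{n}2.png",cv2.resize(c["img"][150:330,200:440,::-1],None,fx=3.3,fy=3.3,interpolation=cv2.INTER_CUBIC))
E
```

```text
now [478.4 117.7  45.6] zdir -19.56 F [0.39 0.08 0.81] q6 -1.063 t 4.7 w 0.02991119963785542
shift (current tool axes) [  2.5  -0.4 121.7] rotvec [-0.0028  0.0031 -0.0017]
```

View pics/side2.png

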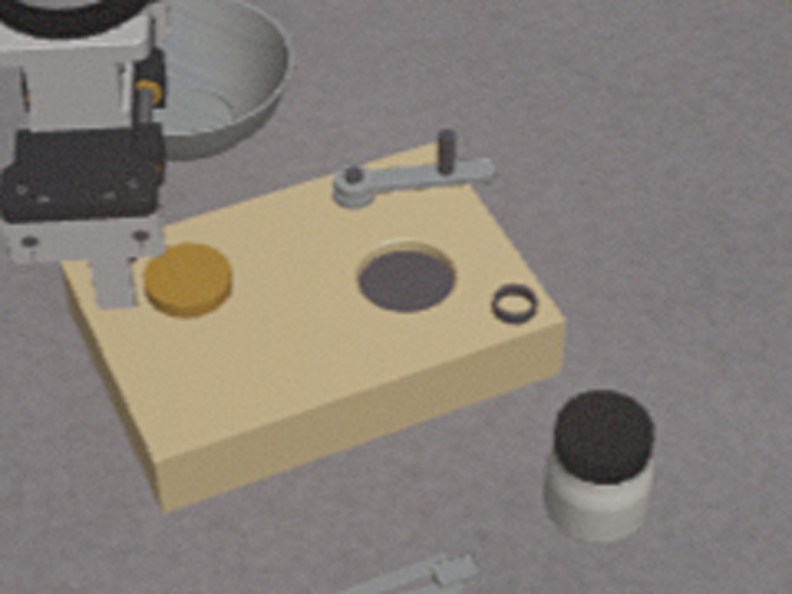

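{"method": "play_rows", "body": {"deltas": [[[1.5,-0.4,2,-0.003,0.003,-0.002,30],[0,0,4,0,0,0,30],[0,0,4,0,0,0,30],[0,0,4,0,0,0,30],[0,0,5,0,0,0,30],[0,0,5,0,0,0,30],[0,0,5,0,0,0,30],[0,0,5,0,0,0,30],[0,0,5,0,0,0,30],[0,0,5,0,0,0,30]]]}}

```text
time_s: 5.75
ee_pos: [0.5204, 0.1026, 0.0446]
eef_rot: [0.078, 1.57, -0.26]
force: [-1.5, 0.9, 1.0]
grip_width: 0.0296
```

```bash
python3 - <<'E'
from h import *
goal([593,76.6,43.5],-19.4)
c=viewer.camera("side"); print(disc(c,.05)); cv2.imwrite("pics/side3.png",cv2.resize(c["img"][150:330,200:440,::-1],None,fx=3.3,fy=3.3,interpolation=cv2.INTER_CUBIC))
E
```

```text
now [520.4 102.6  44.6] zdir -19.37 F [-1.51  0.89  1.04] q6 -1.107 t 5.75 w 0.029642682266216636
shift (current tool axes) [ 1.1 -0.5 77.1] rotvec [ 0.0006  0.0007 -0.0001]
[((605, 411, 25, 59), 800.7127856547045, -409.6741543537197, 36.78778839111328), ((268, 224, 22, 21), 543.7120826811005, 84.9793001058962, 24.51642608642578)]
```

View pics/side3.png

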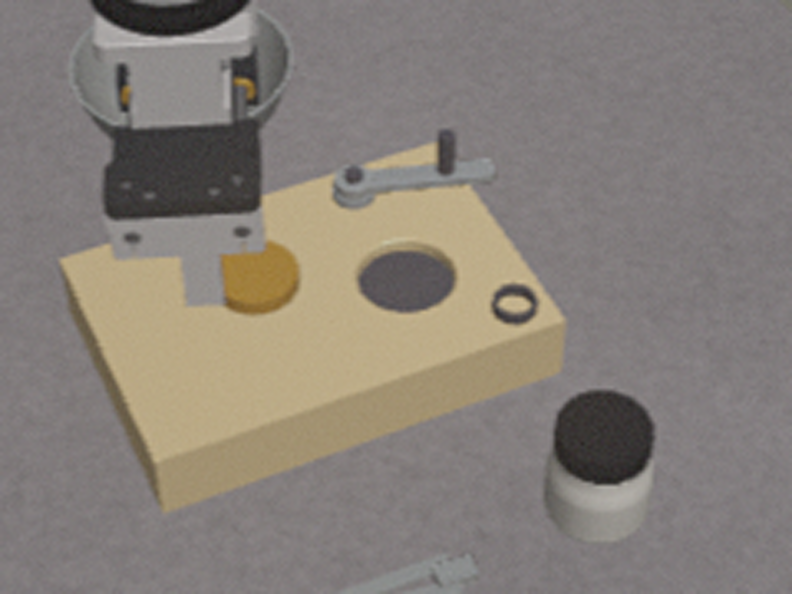

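The disc (zoom ~(259,275)) is nested against the fingers and moving along the line towards the recess at (407,280).

{"method": "play_rows", "body": {"deltas": [[[0.5,-0.2,5,0,0,0,30],[0,0,6,0,0,0,30],[0,0,6,0,0,0,30],[0,0,6,0,0,0,30],[0,0,6,0,0,0,30],[0,0,6,0,0,0,30],[0,0,6,0,0,0,30],[0,0,6,0,0,0,30],[0,0,6,0,0,0,30],[0,0,4,0,0,0,30]]]}}

```text
time_s: 6.8
ee_pos: [0.5742, 0.0835, 0.0441]
eef_rot: [0.125, 1.57, -0.213]
force: [-3.0, 1.6, 2.7]
grip_width: 0.0302
```

```bash
python3 - <<'E'
from h import *
goal([593,76.6,43.5],-19.4)
c=viewer.camera("side"); cv2.imwrite("pics/side4.png",cv2.resize(c["img"][190:290,240:400,::-1],None,fx=5,fy=5,interpolation=cv2.INTER_CUBIC))
c=viewer.camera("top"); cv2.imwrite("pics/top4.png",cv2.resize(c["img"][150:330,200:440,::-1],None,fx=3.3,fy=3.3,interpolation=cv2.INTER_CUBIC))
E
```

```text
now [574.2  83.5  44.1] zdir -19.37 F [-2.96  1.61  2.66] q6 -1.151 t 6.8 w 0.03021978960065759
shift (current tool axes) [ 0.6 -0.2 20. ] rotvec [ 0.0005  0.0009 -0.0001]
```

View pics/side4.png

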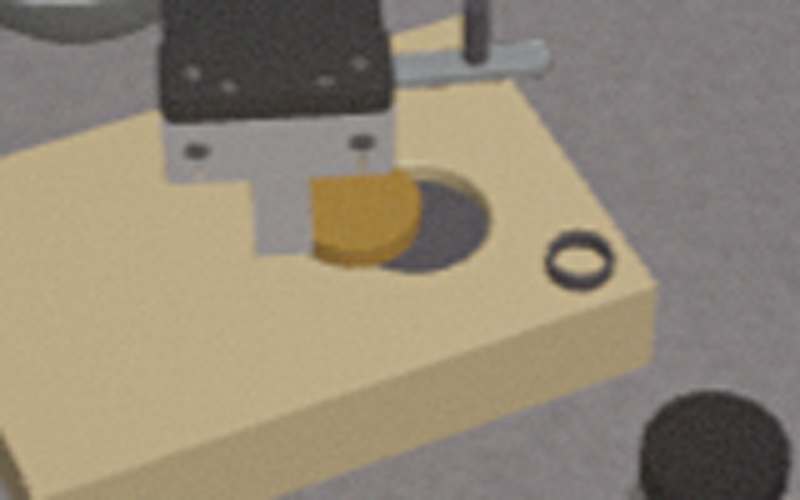

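View pics/top4.png

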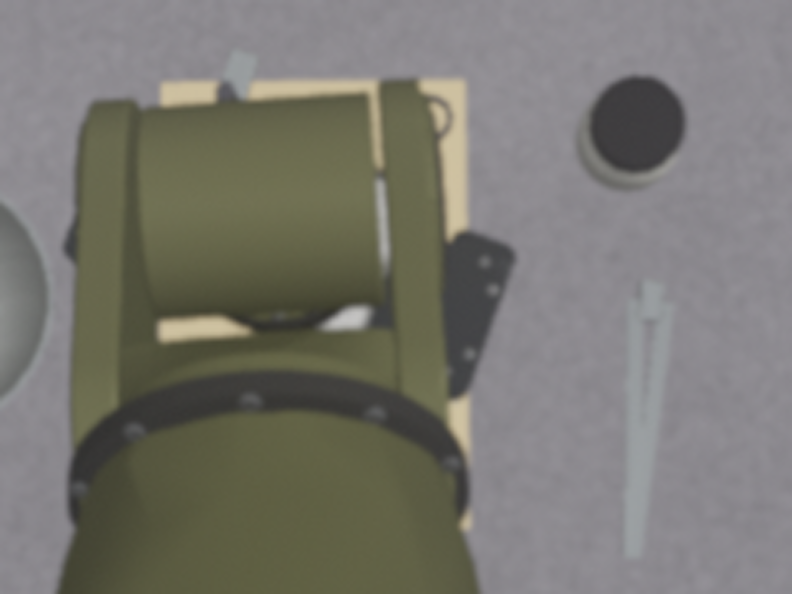

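The disc now overlaps the recess (disc ~(362,218), recess ~(420,225)). I'll push on slowly.

{"method": "play_rows", "body": {"deltas": [[[0,-0.2,3,0,0,0,30],[0,0,3,0,0,0,30],[0,0,3,0,0,0,30],[0,0,3,0,0,0,30],[0,0,2,0,0,0,30],[0,0,2,0,0,0,30],[0,0,1,0,0,0,30]]]}}

```text
time_s: 7.6
ee_pos: [0.5898, 0.0777, 0.044]
eef_rot: [0.066, 1.57, -0.272]
force: [-0.2, 0.3, -0.2]
grip_width: 0.0299
```

```bash
python3 - <<'E'
from h import *
goal([593,76.6,43.5],-19.4)
c=viewer.camera("side"); cv2.imwrite("pics/side5.png",cv2.resize(c["img"][190:290,240:400,::-1],None,fx=5,fy=5,interpolation=cv2.INTER_CUBIC))
E
```

```text
now [589.8  77.7  44. ] zdir -19.37 F [-0.19  0.3  -0.17] q6 -1.163 t 7.6 w 0.029870203155246928
shift (current tool axes) [ 0.5 -0.   3.4] rotvec [ 0.0005  0.0008 -0.0001]
```

View pics/side5.png

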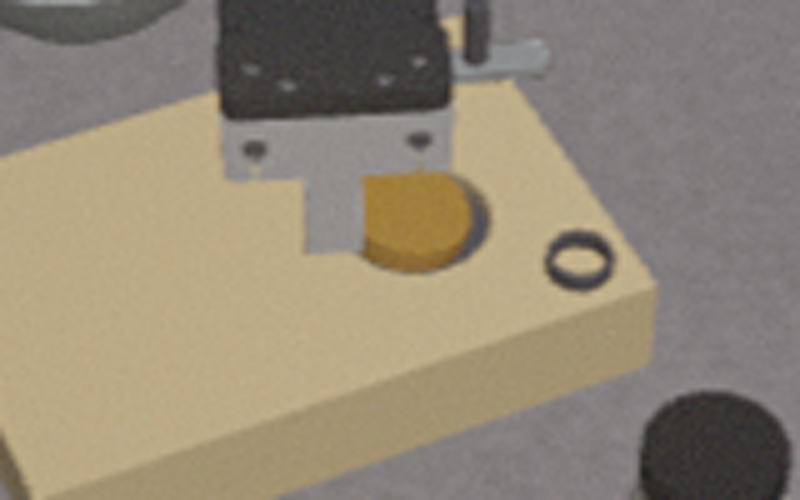

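The disc now covers most of the recess, with a dark gap left on the far side at (478,225). I'll push a few mm further.

{"method": "play_rows", "body": {"deltas": [[[0,0,1.5,0,0,0,30],[0,0,1.5,0,0,0,30],[0,0,1,0,0,0,30],[0,0,0,0,0,0,30]]]}}

```text
time_s: 8.05
ee_pos: [0.5936, 0.0764, 0.0442]
eef_rot: [0.154, 1.57, -0.185]
force: [-0.3, 0.8, 0.3]
grip_width: 0.0302
```

```bash
python3 - <<'E'
from h import *
goal([593,76.6,43.5],-19.4)
c=viewer.camera("side"); cv2.imwrite("pics/side6.png",cv2.resize(c["img"][190:290,240:400,::-1],None,fx=5,fy=5,interpolation=cv2.INTER_CUBIC))
E
```

```text
now [593.6  76.4  44.2] zdir -19.37 F [-0.27  0.77  0.25] q6 -1.166 t 8.05 w 0.030199226121303664
shift (current tool axes) [ 0.7 -0.1 -0.7] rotvec [ 0.0005  0.001  -0.0002]
```

View pics/side6.png

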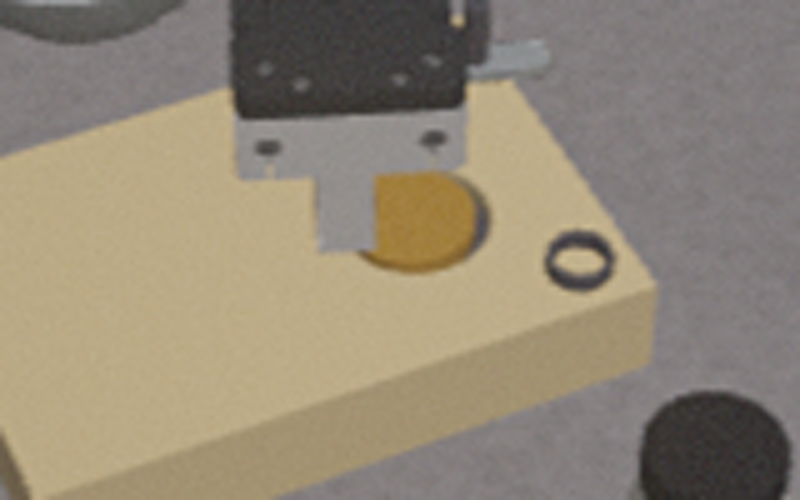

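The disc has stopped following the fingers and sits low in the recess with an even sliver of gap around it. I'll lift clear and check.

{"method": "play_rows", "body": {"deltas": [[[-8,0,-2,0,0,0,30],[-15,0,0,0,0,0,30],[-20,0,0,0,0,0,6],[-20,0,0,0,0,0,6],[0,0,0,0.14,0,0,6],[0,0,0,0.14,0,0,6],[0,0,0,0.14,0,0,6],[0,0,0,0.14,0,0,6],[0,0,0,0.14,0,0,6]]]}}

```text
time_s: 9.0
ee_pos: [0.5918, 0.0773, 0.1087]
eef_rot: [0.999, 1.569, -0.045]
force: [-0.4, -0.1, 0.0]
grip_width: 0.006
```

```bash
python3 - <<'E'
from h import *
goal([670.6,141.4,105],-109)
c=viewer.camera("side"); print(disc(c,.042)); cv2.imwrite("pics/side7.png",cv2.resize(c["img"][190:290,240:400,::-1],None,fx=5,fy=5,interpolation=cv2.INTER_CUBIC))
E
```

```text
now [591.8  77.3 108.7] zdir -59.8 F [-0.4  -0.07  0.  ] q6 -0.458 t 9.0 w 0.006021932932660309
shift (current tool axes) [  3.9 100.4 -15.8] rotvec [ 8.587e-01  3.000e-04 -2.200e-03]
[((604, 411, 26, 58), 806.1397852710253, -407.9699392449465, 37.209442138671875), ((309, 224, 26, 20), 613.9758064733501, 64.63247877828776, 23.818510055541992)]
```

View pics/side7.png

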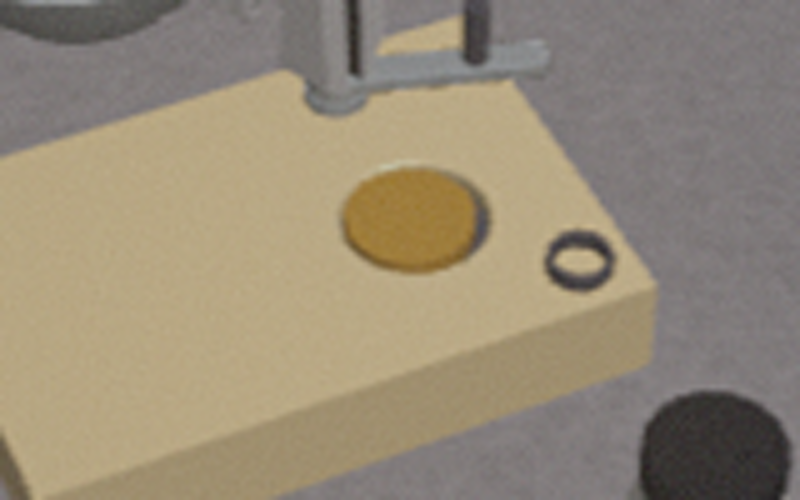

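The disc lies flat: radius 23.8 mm at the 2 mm-proud height, with an even rim all round. Next is the keeper: go over the pin, to its far side.

{"method": "play_rows", "body": {"deltas": [[[0,25.1,-4,0,0,0,6],[0,25.1,-4,0,0,0,6],[0,25.1,-4,0,0,0,6],[0,25.1,-4,0,0,0,6],[0,0,0,0.143,0,0,6],[0,0,0,0.143,0,0,6],[0,0,0,0.143,0,0,6],[0,0,0,0.143,0,0,6],[0,0,0,0.143,0,0,6],[0,0,0,0.143,0,0,6]]]}}

```text
time_s: 10.05
ee_pos: [0.67, 0.142, 0.1085]
eef_rot: [1.889, 1.569, -0.01]
force: [0.4, 0.0, 0.8]
grip_width: 0.0062
```

```bash
python3 - <<'E'
from h import *
goal([670.6,141.4,63],-109)
c=viewer.camera("side"); cv2.imwrite("pics/side8.png",cv2.resize(c["img"][150:290,240:400,::-1],None,fx=4,fy=4,interpolation=cv2.INTER_CUBIC))
c=viewer.camera("top"); cv2.imwrite("pics/top8.png",cv2.resize(c["img"][150:330,200:440,::-1],None,fx=3.3,fy=3.3,interpolation=cv2.INTER_CUBIC))
E
```

```text
now [670.  142.  108.5] zdir -108.79 F [0.41 0.03 0.83] q6 0.484 t 10.05 w 0.006174402042010313
shift (current tool axes) [45.5  0.7  0.4] rotvec [ 0.0037 -0.0006 -0.0017]
```

View pics/side8.png

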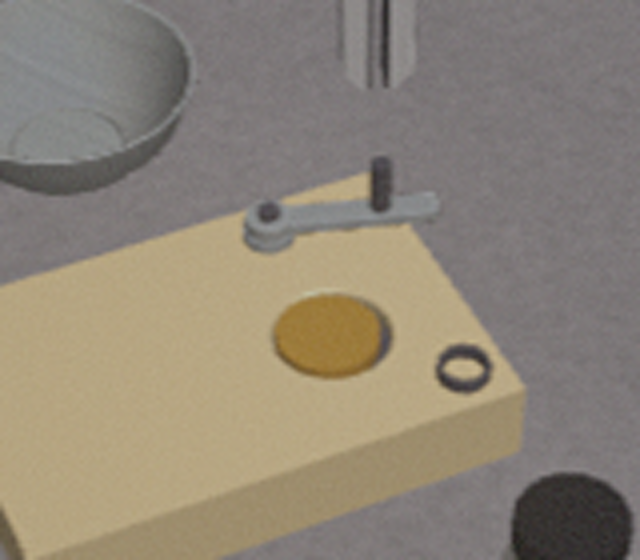

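View pics/top8.png

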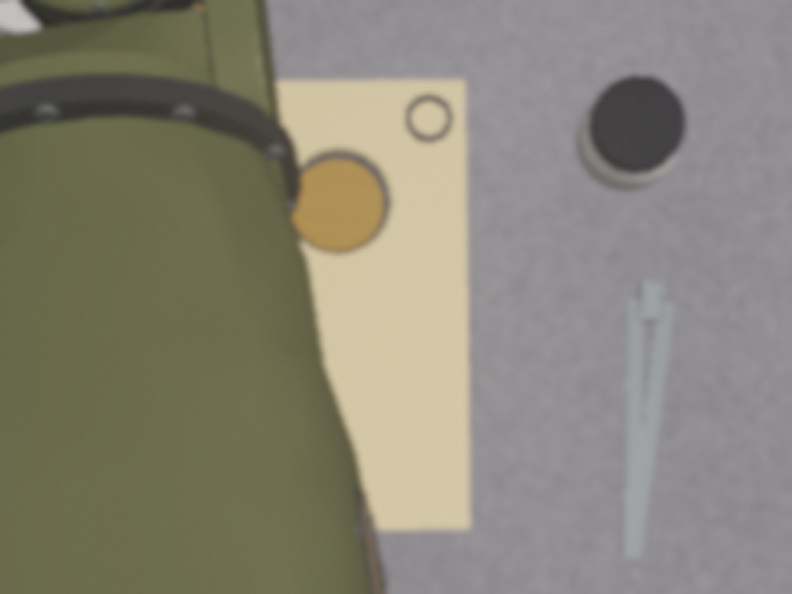

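The disc is seated in both views. The finger gap (x≈377) lines up with the pin (x≈381), and the fingers are behind it. Descending.

{"method": "play_rows", "body": {"deltas": [[[10,0.7,0.4,0.0037,-0.0006,-0.0017,6],[10,0,0,0,0,0,6],[10,0,0,0,0,0,6],[10,0,0,0,0,0,6],[5.5,0,0,0,0,0,6],[0,0,0,0,0,0,6]]]}}

```text
time_s: 10.75
ee_pos: [0.6699, 0.1413, 0.0604]
eef_rot: [-1.066, 1.568, -2.966]
force: [-0.0, 0.4, 0.2]
grip_width: 0.0062
```

```bash
python3 - <<'E'
from h import *
goal([666.7,130,63],-109)
c=viewer.camera("side"); cv2.imwrite("pics/side9.png",cv2.resize(c["img"][150:290,240:400,::-1],None,fx=4,fy=4,interpolation=cv2.INTER_CUBIC))
P=np.array([615.5,135.2])
# arc plan: TCP = P+50a - 12 t
for deg in range(19,91,8):
    th=-np.deg2rad(deg-0.); a=np.array([np.cos(th),np.sin(th)]); t=np.array([np.sin(th),-np.cos(th)]); print(deg,(P+50*a-12*t).round(1),np.rad2deg(np.arctan2(t[1],t[0])).round(1))
E
```

```text
now [669.9 141.3  60.4] zdir -108.82 F [-0.05  0.43  0.22] q6 0.483 t 10.75 w 0.006241040559589945
shift (current tool axes) [-2.5  0.6 11.7] rotvec [0.0032 0.0014 0.0024]
19 [666.7 130.3] -109.0
27 [665.5 123.2] -117.0
35 [663.3 116.4] -125.0
43 [660.3 109.9] -133.0
51 [656.3 103.9] -141.0
59 [651.5  98.5] -149.0
67 [646.1  93.9] -157.0
75 [640.  90.] -165.0
83 [633.5  87. ] -173.0
```

View pics/side9.png

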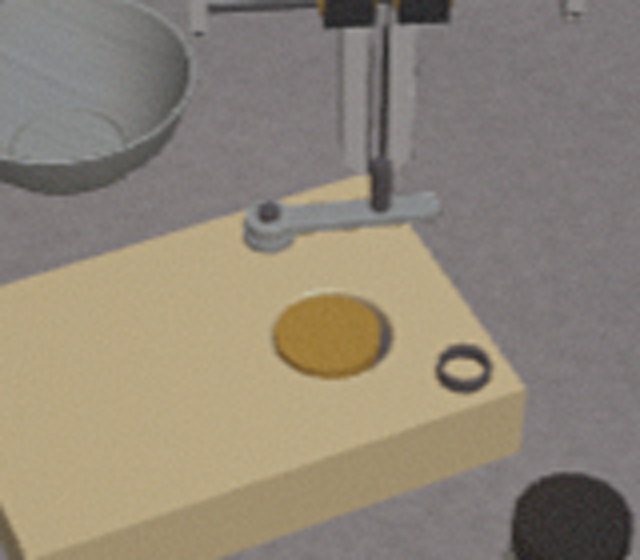

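Fingertips are behind the pin at a safe height. Approach, then swing along the arc about the pivot.

{"method": "play_rows", "body": {"deltas": [[[-2.5,0.6,3,0.003,0.001,0.002,6],[0,0,4,0,0,0,6],[0,0,4,0,0,0,6],[0,0.8,4,0.08,0,0,6],[0,0.8,4,0.08,0,0,6],[0,0.8,4,0.08,0,0,6],[0,0.8,4,0.08,0,0,6],[0,0.8,4,0.08,0,0,6],[0,0,0,0,0,0,6]]]}}

```text
time_s: 11.7
ee_pos: [0.6614, 0.1109, 0.0646]
eef_rot: [2.453, 1.569, 0.149]
force: [0.7, 0.1, 0.5]
grip_width: 0.0058
```

```bash
python3 - <<'E'
from h import *
goal([660.3,109.9,63],-133)
c=viewer.camera("side"); cv2.imwrite("pics/side10.png",cv2.resize(c["img"][150:290,240:400,::-1],None,fx=4,fy=4,interpolation=cv2.INTER_CUBIC))
E
```

```text
now [661.4 110.9  64.6] zdir -132.04 F [0.67 0.11 0.49] q6 0.845 t 11.7 w 0.005796851093684274
shift (current tool axes) [ 1.6 -0.2  1.5] rotvec [ 0.0168 -0.0011 -0.0009]
```

View pics/side10.png

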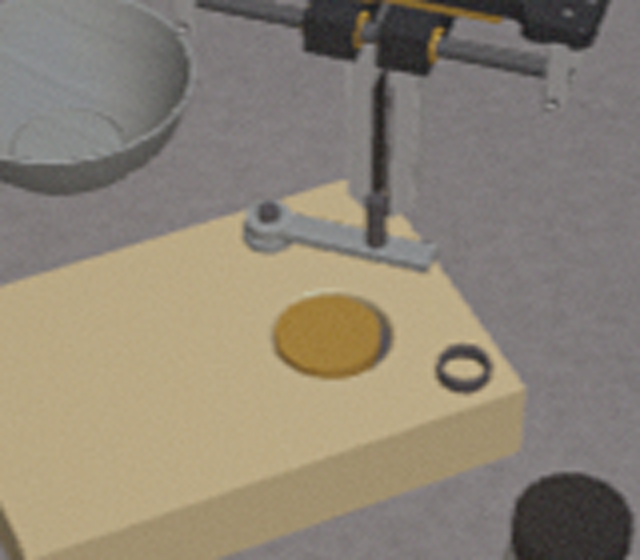

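It works: the arm swings with the pin held between the finger corners. Continuing.

{"method": "play_rows", "body": {"deltas": [[[1,0.6,4.5,0.08,0,0,6],[0,0.8,4,0.08,0,0,6],[0,0.8,4,0.08,0,0,6],[0,0.8,4,0.08,0,0,6],[0,0.8,4,0.08,0,0,6],[0,0.8,4,0.08,0,0,6],[0,0.8,4,0.08,0,0,6],[0,0.8,4,0.08,0,0,6],[0,0.4,2,0.04,0,0,6],[0,0,0,0,0,0,6]]]}}

```text
time_s: 12.75
ee_pos: [0.6358, 0.0883, 0.0633]
eef_rot: [3.036, 1.569, 0.054]
force: [-0.0, 0.3, -0.3]
grip_width: 0.0061
```

```bash
python3 - <<'E'
from h import *
goal([628.5,85.5,63],-179)
c=viewer.camera("side"); cv2.imwrite("pics/side11.png",cv2.resize(c["img"][150:290,240:400,::-1],None,fx=4,fy=4,interpolation=cv2.INTER_CUBIC))
E
```

```text
now [635.8  88.3  63.3] zdir -170.81 F [-0.03  0.32 -0.3 ] q6 1.491 t 12.75 w 0.0061449297193819676
shift (current tool axes) [0.3 1.6 7.6] rotvec [ 0.143  -0.0014 -0.    ]
```

View pics/side11.png

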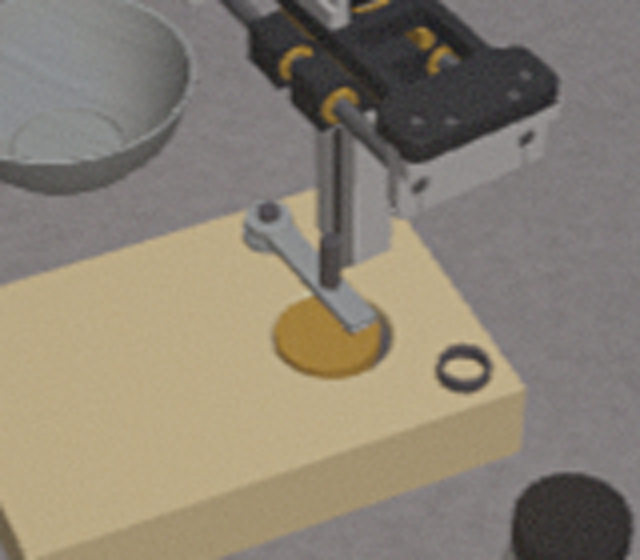

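{"method": "play_rows", "body": {"deltas": [[[0,0.9,3,0.05,0,0,6],[0,0.7,2.6,0.05,0,0,6],[0,0.5,2,0.043,0,0,6],[0,0,0,0,0,0,6]]]}}

```text
time_s: 13.2
ee_pos: [0.6286, 0.0856, 0.0633]
eef_rot: [-2.877, 1.569, 0.283]
force: [0.1, 2.4, 0.0]
grip_width: 0.006
```

```bash
python3 - <<'E'
from h import *
goal([628.5,85.5,63],-179)
E
```

```text
now [628.6  85.6  63.3] zdir -178.99 F [0.14 2.39 0.02] q6 1.631 t 13.2 w 0.005993037410450199
shift (current tool axes) [0.3 0.1 0.1] rotvec [ 0.0001 -0.0016  0.0004]
```

{"method": "play_rows", "body": {"deltas": [[[0,0,1,0,0,0,6],[0,0,1,0,0,0,6],[0,0,0,0,0,0,6]]]}}

```text
time_s: 13.5
ee_pos: [0.6279, 0.0857, 0.0635]
eef_rot: [-3.023, 1.566, 0.137]
force: [9.7, 4.1, -4.2]
grip_width: 0.0061
```

```bash
python3 - <<'E'
from h import *
goal([628.5,85.5,63],-179)
c=viewer.camera("side"); cv2.imwrite("pics/side12.png",cv2.resize(c["img"][150:290,240:400,::-1],None,fx=4,fy=4,interpolation=cv2.INTER_CUBIC))
E
```

```text
now [627.9  85.7  63.5] zdir -178.95 F [ 9.74  4.05 -4.19] q6 1.63 t 13.5 w 0.006122183814995669
shift (current tool axes) [ 0.5  0.2 -0.6] rotvec [ 0.0009 -0.005   0.0006]
```

View pics/side12.png

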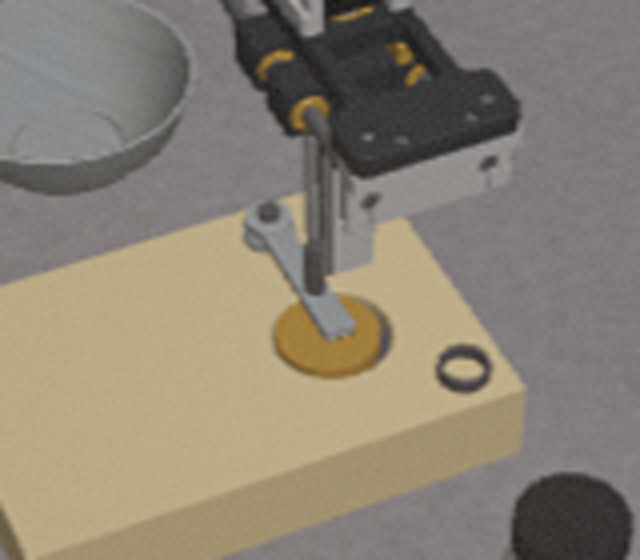

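A 10 N reaction opposing the push with no further motion means the arm is at its stop, lying over the disc. I'll back straight off, lift, and clear the view.

{"method": "play_rows", "body": {"deltas": [[[0,0,-3,0,0,0,6],[0,0,-8,0,0,0,6],[0,0,-10,0,0,0,6],[-20,0,0,0,0,0,6],[-30,0,0,0,0,0,6],[-35,0,0,0,0,0,6],[-30,0,0,0,0,0,6],[0,35,-5,0,0,0,6],[0,35,-5,0,0,0,6],[0,35,0,0,0,0,6]]]}}

```text
time_s: 14.55
ee_pos: [0.6595, -0.0205, 0.1782]
eef_rot: [2.907, 1.57, -0.218]
force: [0.5, -0.7, 0.5]
grip_width: 0.0057
```

{"method": "play_rows", "body": {"deltas": [[[0,35,15,0,0,0,6],[0,35,15,0,0,0,6],[0,35,15,0,0,0,6],[0,35,15,0,0,0,6],[0,35,15,0,0,0,6],[0,35,15,0,0,0,6],[0,0,0,0,0,0,6]]]}}

```text
time_s: 15.25
ee_pos: [0.5709, -0.2345, 0.178]
eef_rot: [2.249, 1.57, -0.88]
force: [0.1, 0.3, -0.1]
grip_width: 0.0063
```

```bash
python3 - <<'E'
from h import *
goal([628.5,85.5,63],-179)
for n in("top","side"):
    c=viewer.camera(n); cv2.imwrite(f"pics/{n}13.png",cv2.resize(c["img"][150:330,200:440,::-1],None,fx=3.3,fy=3.3,interpolation=cv2.INTER_CUBIC))
E
```

```text
now [ 570.9 -234.5  178. ] zdir -179.27 F [ 0.11  0.33 -0.12] q6 1.109 t 15.25 w 0.0063163448100302284
shift (current tool axes) [ 114.9 -319.3  -61.6] rotvec [-0.0047 -0.0004 -0.0004]
```

View pics/top13.png

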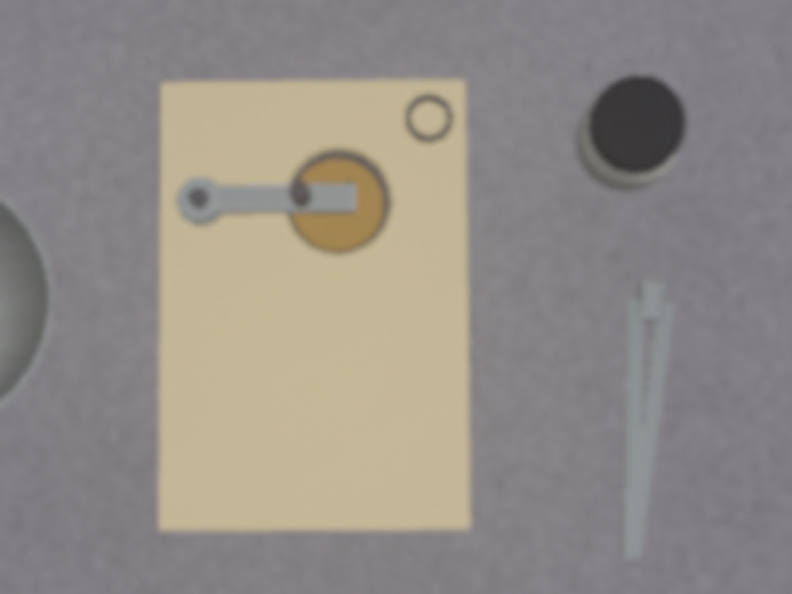

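View pics/side13.png

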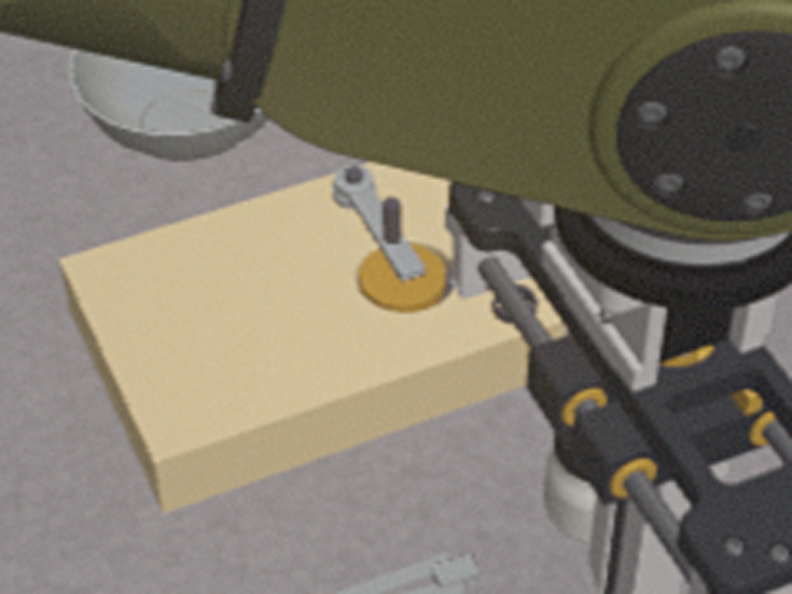

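The keeper lies along the block's -y over the seated disc (pivot (199,200), tip (356,197), parallel to the top edge). The ring, jar, tweezers and bowl haven't moved, and the robot is clear.

```bash
python3 -c "
from station import hand_in
print(hand_in())"
```

```text
the job is handed in; nothing more can be done
None
```

The brass disc is lying in the recess and the keeper arm is swung over it as far as it goes. I handed the job in after about 15 s of the 48 s allowed.

- **Disc:** I pushed it across the block with two slightly open fingertips, without gripping it, until it dropped in. A side-view check before the keeper move fitted a 23.8 mm radius at 2 mm above the block top (true radius 23 mm). That fits a disc lying flat.
- **Disc position:** it measured about 3 mm off my recess centre, towards the side it came from. That is about the fit's clearance plus camera error.
- **Keeper:** I pushed it round by its pin. It stopped moving against a reaction of about 10 N, and in the final top view the arm lies across the disc along the block's -y direction, to within about 1°.
- **Bystanders:** the ring, jar, tweezers and the visible part of the bowl look unmoved in the final top view. I compared them by eye and did not re-measure them. In the last side view the robot hid the jar and ring partly.

No check failed, and the gripper was clear of everything when I handed in.

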